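Change the lower die of a watch press: rock the push-fit die off its spigot and hold it

ROBOT

A 7-joint arm with a two-finger parallel gripper is mounted at the origin on the work surface. World frame = base frame: x ahead of the robot, y to its left, z up, the work surface at z = 0. Lengths are in m, angles in degrees, forces in N, time in s.
With the tool pointing down it reaches from about 0.425 to 0.975 m from the base axis. Payload 16.7 kg.
Tool frame: the origin (TCP) lies midway between the tips of the shut fingers; the grasp point (between the pads) lies 19 mm behind it; z points along the fingers, y is the line along which they close (so a half turn about z gives the same grasp; the last joint's range is limited). The gripper opens to 85 mm and grips with 20 to 120 N. Pads are 22 mm wide; open, the fingers measure 114 mm over their backs; the gripper's body (76 mm by 85 mm) begins 54 mm behind the grasp point. The pads swing forward as they close: fully open they stand 13 mm farther back than shut.
Start: joints at [-73.081, 24.414, 4.234, 92.017, -1.954, 63.644, -3.845], TCP at [0.29, 0.609, 0.231] pointing down, gripper open.
Joint ranges: [-163.25, 163.25], [-28.42, 122.38], [-70.27, 78.77], [12.13, 141.07], [-58.53, 238.53], [9.26, 117.41], [-156.51, 156.51]. Speed limits (degrees/s): [108.29, 108.29, 136.94, 136.94, 172.46, 172.46, 172.46].

INTERFACE

Orientations are given as [roll, pitch, yaw] about the fixed x, y, z axes, in that order (R = Rz(yaw) Ry(pitch) Rx(roll)).
In Python, from bench import * gives the robot as it stands. The module is installed in compiled form; this text tells all that it offers.
- The arm moves only by the shell command python3 -m inch 'ROWS' [FORCE]. ROWS is JSON, one flat list of numbers, 7 for each row, row after row: the opening in per cent of the stroke, from 0 (shut) to 100 (fully open), then the shift along the tool's x, y, z in cm, then the turn, a rotation vector about the tool's x, y, z in degrees. A call has exactly 10 rows; each row is the pose to reach, as a shift and turn from the pose commanded when the call began, along the tool's axes at that moment; what a row does not reach only later rows make up. A row lasts 1/12 s, in which the tool goes at most 41.7 mm and 7.16 degrees, less where a joint would pass 70% of its speed; a pose out of reach is approached as far as the arm can. A call with a gripper value outside its range is refused whole. The fingers move at their own pace and stop on an object; FORCE is the grip in N (left out, the last holds). Time passes only in rows, so rows that repeat a pose let the fingers close, or fill a call up. It gives the time, the measured TCP pose, the force, the opening and the grip force at its end, in the units of the state.
- state(): the state, without advancing time (a new reading comes with each control period).
- grab_frame(name): name is "scene" or "top"; returns a dict with "image" (384x512x3 uint8, red, green, blue), "K" (3x3 intrinsics, pixels), "k1" (the pictures are not rectified: a ray, as slopes to the right and down, at radius r is drawn at 1 + k1 r^2 times it, then the intrinsics apply), "view" (4x4, takes a point from world to camera coordinates). Camera axes: x right, y down, z forward; pixel columns grow to the right and rows downward; lengths in m; the calibration is good to about 2 mm. A picture is of the moment at which its call begins. There is no depth.
- close_job(): hands the job in; it is judged then, once.
The state is a dict: "t": time; "joint_pos": joint angles; "joint_velocities": joint speeds; "joint_efforts": joint torques, N m; "tcp_pos": TCP position; "eef_rot": TCP orientation; "ft_force": force on the tool from outside, world axes, zero at the start; "moment": the same for the moment, N m; "opening": finger opening in m; "grip_force": force on a finger pad.
Only numpy, scipy, OpenCV 4.12 (cv2) and the standard library are available. Lean on these libraries where they do the work, as an engineer would, in place of code of your own. Each camera call takes 0.05 s, during which the arm holds its last target. There are 200 camera calls.

TASK

Get the lower die off the watchmaker's press: draw the loading slide all the way out to its stop by its pull knob, then grip the white nylon die firmly and, as it is too tight to pull straight off, rock it side to side while easing it upward until it snaps free of the sprung spigot. Do not disturb the other things on the bench. Finish still holding the die level in the gripper, just clear of the spigot and straight above it, with about 15 mm of air between them and the slide left out.

Things in the scene. Friction and masses are not known exactly. Their poses are not given: they have to be found in the camera images.
- press: bench lever press, grey and steel, fixed, base 260 x 130 mm, 330 mm tall. Origin on the bench under its spindle axis, z up; -x is its front, where the slide comes out; y is across the slide. Over the origin: head 56 mm wide, 168 to 243 mm up, reaching 31 mm forward; raised upper die, 38 mm diameter, from 116 mm up. A lever slants back on the +y side.
- slide (a joint): loading slide of the press, m: 0 is fully in (die under the spindle), grows as it is drawn out along the press's -x, stop at 0.12. Stiff sliding fit, moves at about 3 N and stays where it is left. Its plate is 80 mm wide and 10 mm thick, top 40 mm above the bench; guide strips on the base either side of it are 42 mm high.
- knob (a point): centre of the grip of the slide's upright pull knob, a round aluminium head 22 mm in diameter and 22 mm tall on a 12 mm stem, at the front end of the slide, 100 mm in front of the spigot. This point is 63 mm above the bench, 23 mm above the slide's plate; the knob's top is 11 mm above this point. Moves with the slide.
- spigot (a point): centre of the top of the steel spigot on the slide that the die snaps on to; moves with the slide, axes as the press's, z up. The spigot is 19 mm in diameter and stands 12.5 mm above a round shoulder that the die rests on; this point is 72.5 mm above the bench, and with the slide in it is on the press's spindle axis.
- shoulder (a point): centre of the top of the shoulder (28 mm diameter, 20 mm tall) under the seated die, 60 mm above the bench. Four sprung balls round the spigot, 7 mm above this point, hold a lip in the die's bore. Leaning the die about 10 degrees to a side, pivoting on the shoulder's edge, snaps the raised side past its balls (0.5 to 0.6 N m); it is off them 8 mm up. A straight pull needs 40 to 50 N.
- die_centre (a point): centre (half-way up) of the lower die: white nylon disc, 44 mm diameter, 26 mm tall, about 45 g, with a shallow recess on top and a bore underneath that takes the spigot with 1.5 mm of play all round; z is its axis, up. Seated, its underside is 60 mm above the bench and 20 mm above the slide's plate, its centre 0.5 mm above spigot.
- spare_die: bystander: smaller white nylon die, 34 mm diameter, 22 mm tall, on the bench beside the press. Origin under its centre.
- tweezers: bystander: steel tweezers, 125 mm long, 8 mm high, lying near the press. Origin under the middle.
- parts_tin: bystander: flat round metal parts tin, 52 mm diameter, 18 mm tall. Origin under its centre.
- loupe: bystander: black eye loupe, 35 mm diameter, 30 mm tall, on its wide end. Origin under its centre.
- watch: bystander: steel wristwatch standing on its closed bracelet, dial up, 64 x 40 mm, 55 mm tall. Origin under its centre.
- screwdriver: bystander: screwdriver, 140 mm long, lying. Origin under its middle.
- oil_bottle: bystander: amber bottle with a blue cap, 56 mm diameter, 105 mm tall. Origin under its centre.
- mug: bystander: dark mug, 80 mm diameter, 88 mm tall. Origin under its centre.
There are look-alikes about, which are no part of the job. Leave any orange look-alike of the part that bears die_centre alone.

How it is judged:
By the outcome, as a careful person would: the job done as asked, in the order asked, and still so for the second after the job is handed in, while the arm keeps its last pose, push and grip.
It also fails if it takes over 72 s, if anything falls off the work surface, if the arm or the gripper's body presses on something with over 40 N, if the wrist force passes 120 N, or if a joint passes its speed limit or range.

## Working session

There is one attempt and no reset: what is moved stays moved. The work goes in short steps, Python scripts to look and compute and a shell command to move; the robot and the scene stay as the last step left them, time stands still between calls to the robot, and variables do not carry over. Pictures are saved under pics/ and viewed, at most 10 in all, crops included, and the job is handed in when it is done.

```bash
mkdir -p pics; python3 - <<'E'
from bench import *
import cv2
s=state();print(s)
for n in("scene","top"):
    f=grab_frame(n);print(n,f["K"],f["k1"],f["view"])
    cv2.imwrite(f"pics/{n}0.png",cv2.resize(f["image"][:,:,::-1],(800,600),interpolation=cv2.INTER_CUBIC))
E
```

```text
{'t': 0.0, 'joint_pos': array([-73.08016669,  24.45013382,   4.23163477,  92.05291833,
        -1.95362524,  63.64370268,  -3.8442081 ]), 'joint_velocities': array([0.03765445, 0.07022585, 0.03862873, 0.04259847, 0.0005777 ,
       0.03308131, 0.00052269]), 'joint_efforts': array([ 1.03194172e-03, -9.49819279e+01,  3.76101762e+00, -4.63519192e+01,
        1.92101154e-02,  1.00822351e-02,  9.34133436e-05]), 'tcp_pos': array([0.29029315, 0.60892806, 0.23059992]), 'eef_rot': array([-1.79925639e+02,  5.80775988e-03,  1.54512749e+02]), 'ft_force': array([-1.09348187,  0.41345042,  0.17391749]), 'moment': array([-0.05195501, -0.028036  , -0.01668773]), 'grip_force': 0.0, 'opening': 0.08529214567587333}
scene [[357.19003669   0.         249.88976145]
 [  0.         357.19003669 196.54517013]
 [  0.           0.           1.        ]] -0.11176305752533075 [[ 0.40985251  0.91213501  0.005535   -0.2980017 ]
 [ 0.73662289 -0.32739811 -0.59177461 -0.36171594]
 [-0.5379662   0.24661752 -0.80608447  1.22641122]
 [ 0.          0.          0.          1.        ]]
top [[366.96267477   0.         253.493563  ]
 [  0.         366.96267477 191.42831903]
 [  0.           0.           1.        ]] -0.07200577250300903 [[ 0.00307522 -0.99968985  0.02471332  0.06711893]
 [-0.99780304 -0.00470306 -0.0660831   0.56254239]
 [ 0.06617883 -0.02445581 -0.99750803  0.98361426]
 [ 0.          0.          0.          1.        ]]
```

View pics/scene0.png

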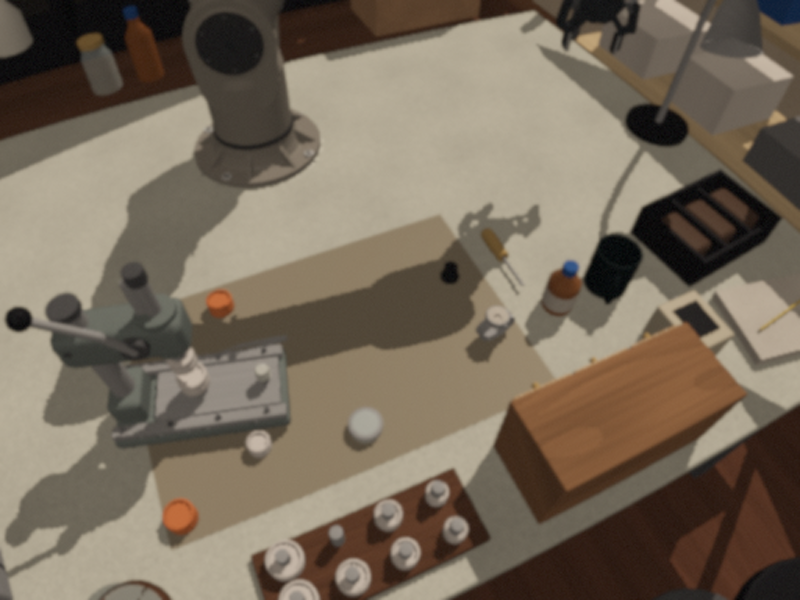

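View pics/top0.png

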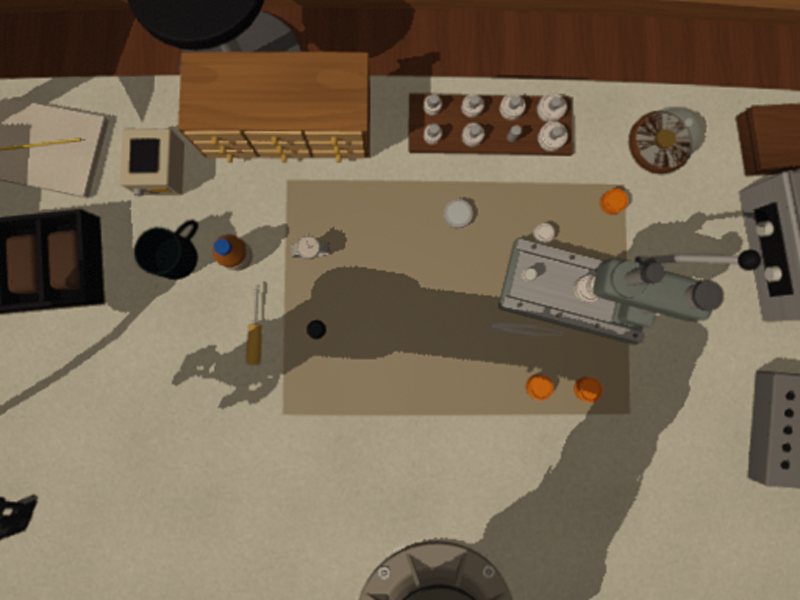

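The scene shows the press with its slide, the knob (scene 262,371; top 532,270) and the seated white die (scene 190,375; top 588,288). The spare white die is on the bench (top 545,232), and there are orange look-alikes (top 615,201; 540,387; 588,389). The target is the white die on the slide, partly under the head. I'll confirm it in an enlarged crop.

```bash
python3 - <<'E'
import cv2,numpy as np
from bench import *
a=grab_frame("top")["image"][140:230,310:430,::-1];b=grab_frame("scene")["image"][195:285,70:190,::-1]
a=cv2.resize(a,None,fx=4,fy=4,interpolation=3)[:300];b=cv2.resize(b,None,fx=4,fy=4,interpolation=3)[:300]
a=cv2.resize(grab_frame("top")["image"][145:220,310:430,::-1],None,fx=6.6,fy=4,interpolation=3) if 0 else a
# side by side 400+400 wide
f=grab_frame("top")["image"][145:225,315:415,::-1];g=grab_frame("scene")["image"][215:280,90:190,::-1]
f=cv2.resize(f,None,fx=4,fy=4,interpolation=3);g=cv2.resize(g,None,fx=4,fy=4,interpolation=3)
cv2.imwrite("pics/crop1.png",np.vstack([f,g]))
E
```

```text
(no output)
```

View pics/crop1.png

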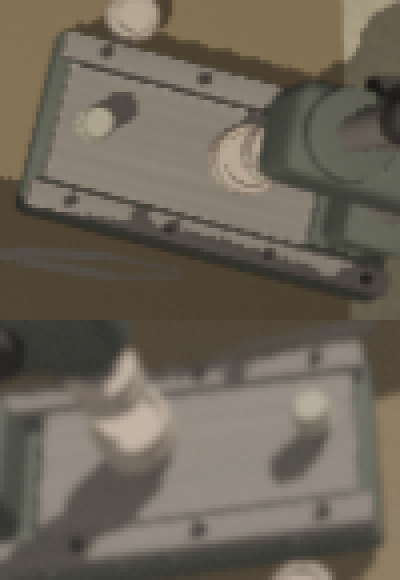

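The crop confirms it: a white disc on the slide under the head (top crop 240,158; scene crop 133,440). The knob's top is at top crop 97,122 and scene crop 310,405. Next I'll triangulate.

```bash
cat > h.py <<'E'
from bench import *
import numpy as np, cv2
F={}
def cam(n):
    if n not in F:F[n]=grab_frame(n)
    return F[n]
def ray(n,u,v):
    f=cam(n);K=f["K"]
    p=cv2.undistortPoints(np.array([[[u,v]]],float),K,np.array([f["k1"],0,0,0]))[0,0]
    R=f["view"][:3,:3];t=f["view"][:3,3]
    return -R.T@t, R.T@np.array([p[0],p[1],1])
def at(n,u,v,z):
    o,d=ray(n,u,v);return o+d*(z-o[2])/d[2]
def proj(n,P):
    f=cam(n);d=np.array([f["k1"],0,0,0.])
    return cv2.projectPoints(np.atleast_2d(np.array(P,float)),cv2.Rodrigues(f["view"][:3,:3])[0],f["view"][:3,3],f["K"],d)[0][:,0]
E
python3 - <<'E'
from h import *
T=lambda c:(315+(c[0]+.5)/4-.5,145+(c[1]+.5)/4-.5)
S=lambda c:(90+(c[0]+.5)/4-.5,215+(c[1]-320+.5)/4-.5)
np.set_printoptions(precision=4,suppress=True)
print("knob",at("top",*T((97,122)),.074),at("scene",*S((310,405)),.074))
print("die (visible arc centre guess)",at("top",*T((248,158)),.086))
for n,q,l,z in(("up",T,[(68,62),(268,113)],.041),("lo",T,[(38,180),(305,243)],.041),("base",T,[(22,205),(380,297)],.02),
  ("supper",S,[(180,380),(357,372)],.041),("slow",S,[(40,542),(365,485)],.041)):
    a,b=[at("top" if q is T else "scene",*q(c),z) for c in l];print(n,a,b,np.degrees(np.arctan2(*(b-a)[1::-1])))
E
```

```text
knob [ 0.6022 -0.152   0.074 ] [ 0.6044 -0.1512  0.074 ]
die (visible arc centre guess) [ 0.5782 -0.2478  0.086 ]
up [ 0.6466 -0.1413  0.041 ] [ 0.613 -0.279  0.041] -103.71202563620439
lo [ 0.5665 -0.1199  0.041 ] [ 0.5246 -0.3029  0.041 ] -102.89427462547224
base [ 0.5508 -0.1133  0.02  ] [ 0.4878 -0.3645  0.02  ] -104.07274405867835
supper [ 0.535  -0.2191  0.041 ] [ 0.5729 -0.1185  0.041 ] 69.35618598828968
slow [ 0.608  -0.3196  0.041 ] [ 0.6472 -0.1375  0.041 ] 77.85910779872658
```

```bash
cat >> h.py <<'E'
from scipy.spatial.transform import Rotation as Ro
def go(p,yaw):
    s=state();R=Ro.from_euler("xyz",s["eef_rot"],degrees=True);G=Ro.from_euler("xyz",[180,0,yaw],degrees=True)
    d=R.inv().apply(np.array(p)-s["tcp_pos"])*100
    print("shift cm",d.round(2),"turn",(R.inv()*G).as_rotvec(degrees=True).round(2))
E
python3 -c "
from h import *
go([.603,-.1515,.15],76.5)"
```

```text
shift cm [-60.95 -55.21   8.13] turn [-1.000e-02  1.000e-02  7.801e+01]
```

```bash
python3 -m inch '[100,-1.5,-1.4,0,0,0,3, 100,-4,-3.6,0,0,0,9, 100,-7,-6.3,0,0,0,16, 100,-10,-9,0,0,0,23, 100,-13,-11.8,0,0,0,30, 100,-16,-14.5,0,0,0,37, 100,-19,-17.2,0,0,0,44, 100,-22,-20,0,0,0,51, 100,-24.5,-22.2,0,0,0,57, 100,-26,-23.6,0,0,0,60]'; python3 -c "
from h import *
go([.603,-.1515,.15],76.5)"
```

```text
t: 1.23
tcp_pos: [0.4248, 0.2808, 0.2316]
eef_rot: [180.0, -0.0, 94.0]
ft_force: [-0.3, -0.1, 0.4]
opening: 0.0852
grip_force: 0.0
shift cm [-44.36  14.77   8.16] turn [ 2.000e-02 -1.000e-02  1.748e+01]
```

```bash
python3 -m inch '[100,-1.5,0.5,0,0,0,1, 100,-4,1.3,0,0,0,3, 100,-7.5,2.5,0,0,0,5, 100,-11,3.7,0,0,0,7, 100,-14.5,4.8,0,0,0,9, 100,-18,6,0,0,0,11, 100,-21.5,7.2,0,0,0,13, 100,-25,8.3,0,0,0,15, 100,-28,9.3,0,0,0,16.5, 100,-30,10,0,0,0,17.5]'; python3 -c "
from h import *
go([.603,-.1515,.15],76.5)"
```

```text
t: 2.07
tcp_pos: [0.548, -0.0091, 0.2314]
eef_rot: [180.0, 0.0, 77.0]
ft_force: [0.1, 0.4, -1.0]
opening: 0.0853
grip_force: 0.0
shift cm [-12.64   8.56   8.16] turn [0.04 0.03 0.51]
```

```bash
python3 -m inch '[100,-1.5,1,0.5,0,0,0.5, 100,-4,2.7,2,0,0,0.5, 100,-6.5,4.4,4,0,0,0.5, 100,-9,6.1,5.5,0,0,0.5, 100,-11,7.5,7,0,0,0.5, 100,-12.2,8.3,7.8,0,0,0.5, 100,-12.6,8.5,8.1,0,0,0.5, 100,-12.6,8.5,8.1,0,0,0.5, 100,-12.6,8.5,8.1,0,0,0.5, 100,-12.6,8.5,8.1,0,0,0.5]'; python3 - <<'E'
from h import *
go([.603,-.1515,.05],76.5)
f=cam("top")["image"][110:250,290:430,::-1];g=cam("scene")["image"][150:290,60:200,::-1]
cv2.imwrite("pics/c2.png",cv2.resize(np.hstack([f,g]),(800,400),interpolation=3))
E
```

```text
t: 2.9
tcp_pos: [0.6017, -0.1472, 0.1508]
eef_rot: [180.0, -0.0, 76.6]
ft_force: [-0.6, 0.5, 0.6]
opening: 0.0855
grip_force: 0.0
shift cm [-0.4   0.22 10.08] turn [ 0.02 -0.04  0.15]
```

View pics/c2.png

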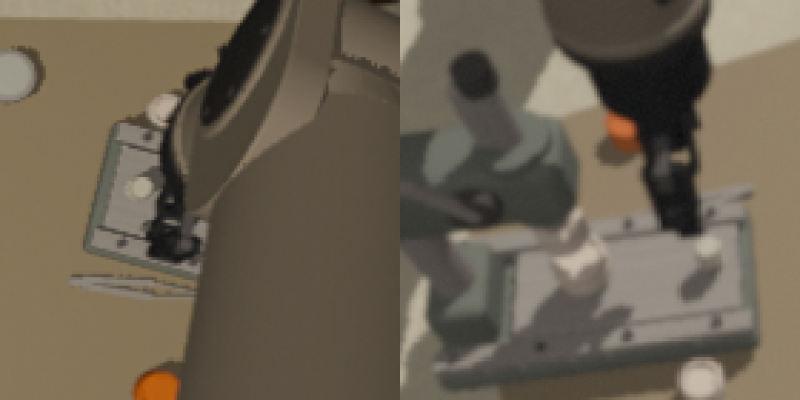

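Here the tool is above the knob, which is at (143,185) in the top crop and (708,250) in the scene crop. The tweezers lie left of the press and well clear. I'll check the TCP projection against this.

```bash
python3 - <<'E'
from h import *
p=state()["tcp_pos"]
k=np.array([.603,-.1515,.074])
for n,o in(("top",(290,110)),("scene",(60,150))):
    print(n,(proj(n,[p,k])-o)*400/140+[0 if n=="top" else 400,0])
print(at("top",290+143/2.857-.5,110+186/2.857-.5,.072),at("scene",60+308/2.857-.5,150+242/2.857-.5,.074))
E
```

```text
top [[157.6087287  176.5132497 ]
 [139.11716697 185.21724096]]
scene [[690.93345261 187.99200269]
 [705.18398574 244.06211865]]
[ 0.60382964 -0.15431307  0.072     ] [ 0.60036977 -0.14954749  0.074     ]
```

```bash
python3 -m inch '[100,-0.2,0.1,1,0,0,0, 100,-0.4,0.2,2.5,0,0,0, 100,-0.4,0.2,4,0,0,0, 100,-0.4,0.2,5.5,0,0,0, 100,-0.4,0.2,7,0,0,0, 100,-0.4,0.2,8.2,0,0,0, 100,-0.4,0.2,9.2,0,0,0, 100,-0.4,0.2,9.8,0,0,0, 100,-0.4,0.2,10,0,0,0, 100,-0.4,0.2,10,0,0,0]'; python3 -m inch '[20,0,0,0,0,0,0, 10,0,0,0,0,0,0, 0,0,0,0,0,0,0, 0,0,0,0,0,0,0, 0,0,0,0,0,0,0, 0,0,0,0,0,0,0, 0,0,0,0,0,0,0, 0,0,0,0,0,0,0, 0,0,0,0,0,0,0, 0,0,0,0,0,0,0]' 40
```

```text
t: 3.93
tcp_pos: [0.6023, -0.1532, 0.0501]
eef_rot: [-180.0, 0.0, 76.5]
ft_force: [-0.2, -1.0, -0.0]
opening: 0.0855
grip_force: 0.0
t: 4.77
tcp_pos: [0.6033, -0.1532, 0.0508]
eef_rot: [179.9, -0.0, 76.5]
ft_force: [4.7, -1.8, 3.6]
opening: 0.0205
grip_force: 39.8
```

The knob is gripped at 20.5 mm. Now I'll pull along tool +x.

```bash
python3 -m inch '[0,0.5,0,0,0,0,0, 0,1.5,0,0,0,0,0, 0,3,0,0,0,0,0, 0,4.5,0,0,0,0,0, 0,6,0,0,0,0,0, 0,7.5,0,0,0,0,0, 0,9,0,0,0,0,0, 0,10.2,0,0,0,0,0, 0,11,0,0,0,0,0, 0,11.4,0,0,0,0,0]'; python3 -m inch '[0,0.1,0,0,0,0,0, 0,0.2,0,0,0,0,0, 0,0.3,0,0,0,0,0, 0,0.4,0,0,0,0,0, 0,0.5,0,0,0,0,0, 0,0.6,0,0,0,0,0, 0,0.7,0,0,0,0,0, 0,0.75,0,0,0,0,0, 0,0.75,0,0,0,0,0, 0,0.75,0,0,0,0,0]'
```

```text
t: 5.6
tcp_pos: [0.6316, -0.042, 0.0509]
eef_rot: [179.7, 0.0, 76.6]
ft_force: [15.1, -7.3, -6.0]
opening: 0.0207
grip_force: 39.4
t: 6.43
tcp_pos: [0.6328, -0.0368, 0.0509]
eef_rot: [179.7, 0.1, 76.5]
ft_force: [15.2, -9.8, -6.1]
opening: 0.0205
grip_force: 39.4
```

```bash
python3 -m inch '[0,0.1,0.1,0,0,0,0, 0,0.2,0.15,0,0,0,0, 0,0.3,0.15,0,0,0,0, 0,0.4,0.15,0,0,0,0, 0,0.4,0.15,0,0,0,0, 0,0.4,0.15,0,0,0,0, 0,0.4,0.15,0,0,0,0, 0,0.4,0.15,0,0,0,0, 0,0.4,0.15,0,0,0,0, 0,0.4,0.15,0,0,0,0]'; python3 - <<'E'
from h import *
f=cam("top")["image"][110:250,270:410,::-1];g=cam("scene")["image"][150:290,80:220,::-1]
cv2.imwrite("pics/c3.png",cv2.resize(np.hstack([f,g]),(800,400),interpolation=3))
E
```

```text
t: 7.27
tcp_pos: [0.6329, -0.0367, 0.0508]
eef_rot: [179.9, 0.3, 76.3]
ft_force: [1.2, -23.2, 4.1]
opening: 0.0209
grip_force: 40.3
```

View pics/c3.png

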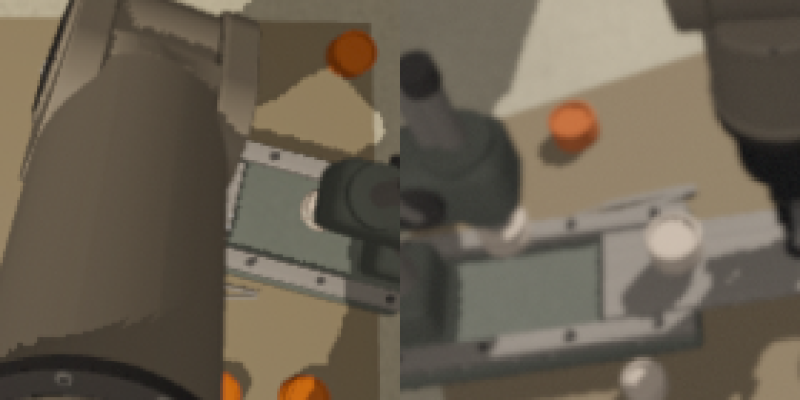

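The slide is out at its stop: the force reaches 23 N with no further motion. The upper die is now visible under the head, and the die on the slide has its top at scene crop (673,240). I'll relax the pull, release, and check the die's position.

```bash
python3 -m inch '[0,-0.15,0,0,0,0,0, 0,-0.3,0,0,0,0,0, 30,-0.3,0,0,0,0,0, 100,-0.3,0,0,0,0,0, 100,-0.3,0,0,0,0,0, 100,-0.3,0,0,0,0,0, 100,-0.3,0,0,0,0,0, 100,-0.3,0,0,0,0,0, 100,-0.3,0,0,0,0,0, 100,-0.3,0,0,0,0,0]'; python3 - <<'E'
from h import *
print(at("scene",80+273/2.857-.5,150+240/2.857-.5,.086)); print((proj("scene",[[.6079,-.1324,.086]])-[80,150])*2.857+[400,0])
go([.6079,-.1324,.145],75.9)
E
```

```text
t: 8.2
tcp_pos: [0.6324, -0.0343, 0.0503]
eef_rot: [-180.0, 0.0, 76.5]
ft_force: [-0.4, -0.4, 0.1]
opening: 0.0854
grip_force: 0.0
[ 0.61330457 -0.13298346  0.086     ]
[[670.23499862 232.86767942]]
shift cm [-10.12  -0.1   -9.47] turn [-0.    0.    0.62]
```

```bash
python3 -m inch '[100,0,0,-1,0,0,0, 100,0,0,-3,0,0,0, 100,0,0,-5.5,0,0,0, 100,-1,0,-7.5,0,0,0.6, 100,-3,0,-9,0,0,0.6, 100,-5.5,0,-9.5,0,0,0.6, 100,-8,0,-9.5,0,0,0.6, 100,-9.5,0,-9.5,0,0,0.6, 100,-10,0,-9.5,0,0,0.6, 100,-10,0,-9.5,0,0,0.6]'; python3 - <<'E'
from h import *
p=state()["tcp_pos"];print(p)
f=cam("top")["image"][120:230,290:400,::-1];g=cam("scene")["image"][185:255,140:210,::-1]
cv2.imwrite("pics/c4.png",np.hstack([cv2.resize(f,(400,400),interpolation=3),cv2.resize(g,(400,400),interpolation=3)]))
print((proj("top",[[.608,-.1324,.086],[.632,-.0355,.074]])-[290,120])*400/110,(proj("scene",[[.608,-.1324,.086],[.632,-.0355,.074]])-[140,185])*400/70+[400,0])
E
```

```text
t: 9.08
tcp_pos: [0.6085, -0.1332, 0.1454]
eef_rot: [-180.0, 0.0, 75.8]
ft_force: [-0.1, 0.1, -0.6]
opening: 0.0857
grip_force: 0.0
[ 0.60846466 -0.13324149  0.14538699]
[[154.6693265  190.26581687]
 [ 16.08799962 157.8941814 ]] [[597.71530408 265.95945139]
 [851.21880878 244.47591913]]
```

View pics/c4.png

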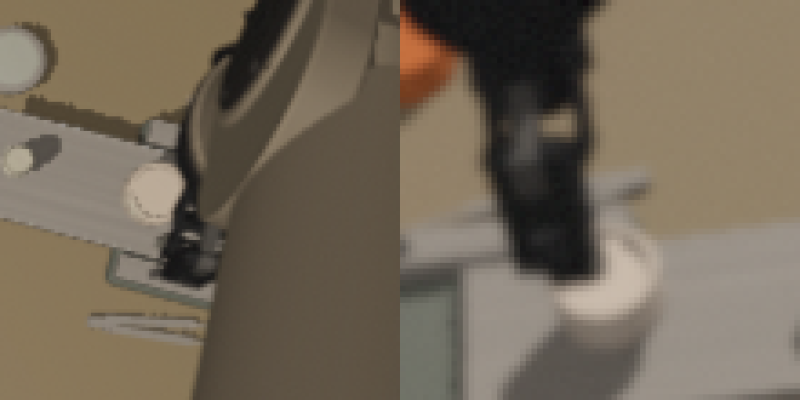

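The top crop shows the die centred near (155,192), which matches the predicted (155,190). I'll descend and grip firmly.

```bash
python3 -m inch '[100,0.1,0,1,0,0,0, 100,0.1,0,2.5,0,0,0, 100,0.1,0,4,0,0,0, 100,0.1,0,5.5,0,0,0, 100,0.1,0,7,0,0,0, 100,0.1,0,8,0,0,0, 100,0.1,0,8.6,0,0,0, 100,0.1,0,9,0,0,0, 100,0.1,0,9.1,0,0,0, 100,0.1,0,9.1,0,0,0]'; python3 -m inch '[45,0,0,0,0,0,0, 30,0,0,0,0,0,0, 0,0,0,0,0,0,0, 0,0,0,0,0,0,0, 0,0,0,0,0,0,0, 0,0,0,0,0,0,0, 0,0,0,0,0,0,0, 0,0,0,0,0,0,0, 0,0,0,0,0,0,0, 0,0,0,0,0,0,0]' 100; python3 -c "
from h import *
s=state();print(s['moment'],s['ft_force'],s['tcp_pos'],s['eef_rot'])"
```

```text
t: 10.02
tcp_pos: [0.6095, -0.1305, 0.0544]
eef_rot: [180.0, 0.0, 75.9]
ft_force: [-0.3, 0.2, 0.7]
opening: 0.0855
grip_force: 0.0
t: 10.85
tcp_pos: [0.6095, -0.1306, 0.0552]
eef_rot: [180.0, -0.0, 75.9]
ft_force: [-3.7, 2.4, 13.0]
opening: 0.0417
grip_force: 99.1
[ 0.36657913  0.96456836 -0.01295691] [-3.69005918  2.3647772  13.0368729 ] [ 0.60948337 -0.13056337  0.05521631] [ 1.79975330e+02 -3.47595713e-02  7.59055846e+01]
```

```bash
python3 -m inch '[0,0,0,-0.03,1.2,0,0, 0,-0.01,0,-0.06,2.4,0,0, 0,0,-0.01,-0.09,3.6,0,0, 0,0,-0.02,-0.12,4.8,0,0, 0,0,-0.03,-0.15,6,0,0, 0,0,-0.04,-0.18,7.2,0,0, 0,0,-0.05,-0.21,8.4,0,0, 0,0,-0.06,-0.24,9.6,0,0, 0,0,-0.065,-0.27,10.8,0,0, 0,0,-0.07,-0.3,12,0,0]'; python3 -c "
from h import *
s=state();print(s['moment'],s['ft_force'],s['tcp_pos'],s['eef_rot'])"
```

```text
t: 11.68
tcp_pos: [0.6069, -0.1301, 0.0575]
eef_rot: [-167.7, -0.0, 75.9]
ft_force: [-11.9, 3.3, 6.0]
opening: 0.0414
grip_force: 100.9
[ 0.49583509  2.15278307 -0.0907352 ] [-11.85336659   3.26973222   6.02782357] [ 0.60692227 -0.13007846  0.05745712] [-1.67740147e+02 -1.48802355e-02  7.58884948e+01]
```

```bash
python3 -m inch '[0,0,0.01,-0.03,-2.4,0,0, 0,0,0.015,-0.06,-4.8,0,0, 0,0,0.02,-0.1,-7.2,0,0, 0,0,0.03,-0.13,-9.6,0,0, 0,0,0.037,-0.16,-12,0,0, 0,0,0.045,-0.19,-14.4,0,0, 0,0,0.05,-0.22,-16.8,0,0, 0,0,0.06,-0.26,-19.2,0,0, 0,0,0.07,-0.29,-21.6,0,0, 0,0,0.075,-0.32,-24,0,0]'; python3 -c "
from h import *
s=state();print(s['moment'],s['ft_force'],s['tcp_pos'],s['eef_rot'])"
```

```text
t: 12.52
tcp_pos: [0.6097, -0.1306, 0.0602]
eef_rot: [167.9, 0.0, 75.9]
ft_force: [2.9, -1.3, -6.0]
opening: 0.041
grip_force: 108.5
[ 0.00540221 -0.06263583 -0.02762408] [ 2.93865379 -1.29879803 -6.04242754] [ 0.60966757 -0.13062889  0.06022185] [1.67919712e+02 1.07931316e-02 7.59146191e+01]
```

```bash
python3 -m inch '[0,0,0,-0.04,2.2,0,0, 0,0,-0.01,-0.07,4.4,0,0, 0,0,-0.015,-0.11,6.6,0,0, 0,0,-0.02,-0.15,8.8,0,0, 0,0,-0.02,-0.18,11,0,0, 0,0,-0.03,-0.22,13.2,0,0, 0,0,-0.03,-0.26,15.4,0,0, 0,0,-0.035,-0.3,17.6,0,0, 0,0,-0.04,-0.33,19.8,0,0, 0,0,-0.045,-0.37,22,0,0]'; python3 -c "
from h import *
s=state();print(s['moment'],s['ft_force'],s['tcp_pos'],s['eef_rot'])"
```

```text
t: 13.35
tcp_pos: [0.6092, -0.1306, 0.0643]
eef_rot: [-170.0, 0.0, 75.9]
ft_force: [0.8, -1.0, 1.1]
opening: 0.0411
grip_force: 109.4
[-0.16294875 -0.39348525  0.02396912] [ 0.79677159 -1.02129212  1.08773318] [ 0.6092426  -0.13060997  0.06430891] [-1.69951825e+02  2.45863910e-03  7.59106894e+01]
```

```bash
python3 -m inch '[0,0,0,-0.08,-3,0,0, 0,0,0,-0.16,-6,0,0, 0,0,0,-0.25,-9,0,0, 0,0,-0.02,-0.4,-10,0,0, 0,0,-0.07,-0.7,-10,0,0, 0,0,-0.12,-1,-10,0,0, 0,0,-0.18,-1.3,-10,0,0, 0,0,-0.23,-1.6,-10,0,0, 0,0,-0.264,-1.78,-10,0,0, 0,0,-0.264,-1.78,-10,0,0]'; python3 - <<'E'
from h import *
s=state();print(s['moment'],s['ft_force'],s['tcp_pos'],s['eef_rot'])
g=cam("scene")["image"][180:255,130:230,::-1]
cv2.imwrite("pics/c5.png",cv2.resize(g,(800,600),interpolation=3))
a=np.array([.6085,-.1322,0]);P=[a+[0,0,z] for z in(.06,.0725,.0875,.1135)]+[[.632,-.0355,.074]]
print((proj("scene",P)-[130,180])*8)
E
```

```text
t: 14.18
tcp_pos: [0.6097, -0.1307, 0.0822]
eef_rot: [180.0, 0.0, 75.9]
ft_force: [-0.0, -0.0, -0.2]
opening: 0.0412
grip_force: 108.9
[-0.02437939 -0.00582171  0.03471094] [-0.02004999 -0.00807721 -0.21201893] [ 0.60970793 -0.13070452  0.08219766] [1.79989165e+02 5.35957893e-03 7.59124330e+01]
[[372.99382169 459.66704603]
 [365.88214985 437.77564477]
 [357.12122152 410.76399583]
 [341.31994595 361.92373532]
 [711.70633229 382.26628679]]
```

View pics/c5.png

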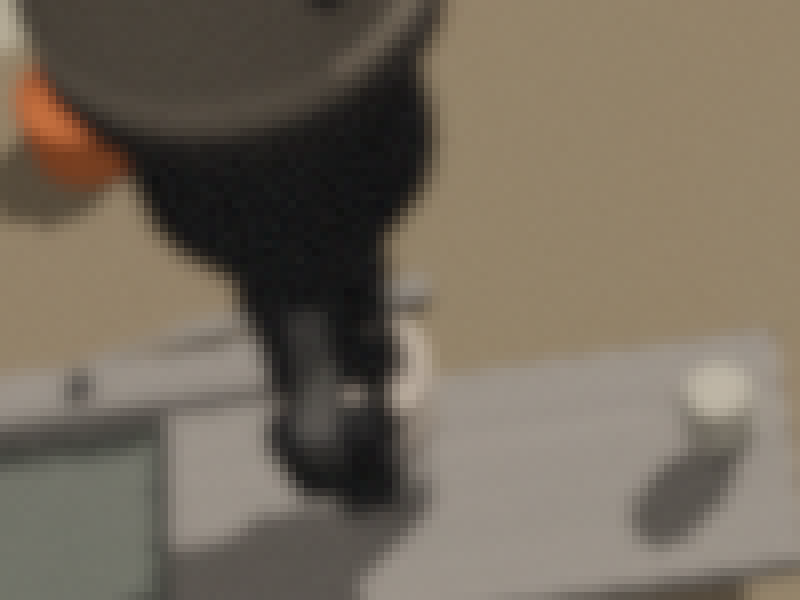

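The die is held at the expected height (its right edge is near 430,360), and the knob at (715,388) shows the slide is still out. One last check from the top camera.

```bash
python3 - <<'E'
from h import *
g=cam("top")["image"][125:225,285:400,::-1]
cv2.imwrite("pics/c6.png",cv2.resize(g,(690,600),interpolation=3))
t=np.radians(np.arange(0,360,45));P=[[.6085+.022*np.cos(a),-.1322+.022*np.sin(a),.1130] for a in t]
print(((proj("top",P)-[285,125])*6).round())
E
```

```text
[[299. 223.]
 [263. 238.]
 [248. 275.]
 [264. 312.]
 [301. 328.]
 [337. 313.]
 [352. 276.]
 [336. 238.]]
```

View pics/c6.png

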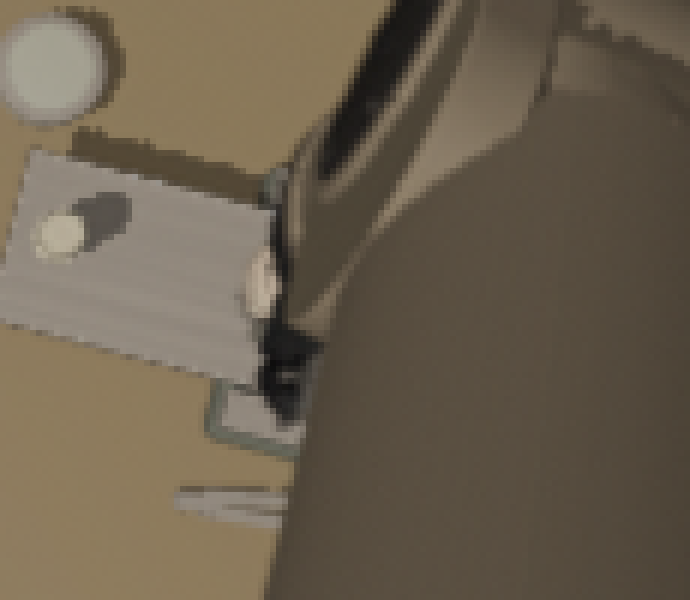

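The die's visible left edge is at (247,283), as predicted for a level die above the spigot. The slide is out and the tweezers are where they were. Handing in.

```bash
python3 -c "
from bench import *
print(close_job())"
```

```text
the job is handed in; nothing more can be done
None
```

The slide is drawn out to its stop, and I rocked the white die free and handed the job in still holding it level, straight above the spigot with about 15 mm of air; most of the die was hidden by the arm in the last pictures, so the gap is worked out from the arm's pose.

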